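# Set the depth stop of a drill guide to a forged bar and lock it

### The job

The depth stop of the drill guide is still locked from the last job, and it must be set afresh to the forged bar that lies on its stop pad, as the gauge for the next hole. Free the clamp lever, slide the stop rod down until its foot just bears on the bar, gently so that the bar is neither marked nor shifted, then push the lever hard over again to lock the rod there. Do not force anything, and leave the other things on the bench alone.

Things in the scene. Friction and masses are not known exactly. Their poses are not given: they have to be found in the camera images.
- guide: the drill guide, a teal cast stand bolted down: base plate 200 (x) by 180 (y) by 14 mm. Origin: centre of its underside; -x side with rod, lever and bar towards the robot. In its frame (mm): rod at x -55, y 0 in a boss 32 across, z 108 to 150; spindle at x 5, y 0: housing 42 across to z 156, shank 11 across to z 190; columns x 62, y -58 and 58, to z 205; stop pad top 32 by 56 at x -55, y 0, z 24
- stop_rod: the depth stop: upright steel rod 10 mm across, 150 long, rounded at its lower end (the foot), with a knurled cap 26 across and 14 high. Origin: lowest point of the foot. It only slides up and down and does not turn. Locked, it cannot be moved. Free, it stays where it is left and takes a push of about 4 N on the cap to slide down; once the foot touches, what is pushed beyond that goes into the bar
- rod_cap (a point): centre of the flat top of the stop rod's cap, 150 mm above the foot's lowest point; pushed from above. 198 to 226 mm above the bench at the start, 181 to 189 mm when the foot bears on the bar
- clamp_lever (a joint): turn of the clamp lever about a level axis along the guide's y, rad: 0 fully loose (stop; leans 50 degrees from upright to the guide's -x side), growing over the top to 1.22 (stop, 20 degrees past upright to +x). The screw bears on the rod from about 0.75 and is tight beyond 1.05; it starts tight and stays where left. The ball takes about 4.5 N along its path while free, 7 N at the tight stop
- lever_ball (a point): centre of the black ball, 22 mm across, on the lever's end, 62 mm from its axis; it swings in an upright plane 52 mm to the guide's -y side of the rod. With a = joint - 0.873 it is at x = -55 + 62 sin a, y = -52, z = 129 + 62 cos a (mm, guide's frame). A bent arm 9 mm thick runs from it down and inwards to the hub
- lever_pivot (a point): point of the lever's axis in the ball's plane, fixed on the guide: x -55, y -52, z 129 mm in its frame
- bar: forged brass bar, 24 (x) by 98 (y) mm, loose on the stop pad under the rod, its long way about along the guide's y. Origin: centre of its flat underside, on the pad. Its hammered top swells and dips, 7 to 15 mm above the underside from place to place, so the height under the foot must be found by touch. A press of the rod of more than 10 N marks it
- spare_bar: a smaller forged brass bar, 16 by 56 by 8 mm, lying on the guide's base plate on the lever's side; leave alone
- chuck_key: T-shaped steel chuck key, 60 by 60 mm, 14 mm high, on the bench beside the guide; leave alone
- hammer: hammer with brass head and black rubber handle, 250 mm long, 32 mm high, lying on the bench; leave alone
- bench_block: square steel block 80 by 80 by 22 mm on the bench; leave alone
- tape: roll of cream tape lying flat, 96 mm across and 36 high, on the bench; leave alone
- dish: white ceramic dish 84 mm across and 22 high on the bench; leave alone
- pliers: small pliers with black grips, 150 mm long, 12 mm high, lying on the bench; leave alone
- bench_pin: wooden V-slotted bench pin 160 by 70 by 20 mm lying on the bench; leave alone
Not all that is in view belongs to the job. What is shaped like the bar but green or red is not meant.

How it is judged:
By the outcome, as a careful person would: the job done as asked, in the order asked, and still so for the second after the job is handed in, with the robot touching nothing.
It also fails if it takes over 62 s, if anything falls off the work surface, if the arm or the gripper's body presses on something with over 40 N, if the wrist force passes 120 N, or if a joint passes its speed limit or range.

### The arm

A 6-joint arm with a two-finger parallel gripper is mounted at the origin on the work surface. World frame = base frame: x ahead of the robot, y to its left, z up, the work surface at z = 0. Lengths are in mm, angles in rad, forces in N, time in s.
With the tool pointing down it reaches from about 350 to 875 mm from the base axis. Payload 15.5 kg.
Tool frame: the origin (TCP) lies midway between the tips of the shut fingers; the grasp point (between the pads) lies 19 mm behind it (ctrl.grip_point_offset is the distance from the TCP to the grasp point, in mm); z points along the fingers, y is the line along which they close (so a half turn about z gives the same grasp; the last joint's range is limited). The gripper opens to 85 mm and grips with 20 to 120 N. Pads are 22 mm wide; open, the fingers measure 114 mm over their backs; the gripper's body (76 mm by 85 mm) begins 54 mm behind the grasp point. The pads swing forward as they close: fully open they stand 13 mm farther back than shut.
Start: joints at [1.042, 0.494, 1.345, -0, 1.302, -0.096], TCP at [262.697, 567.113, 231.277] pointing down, gripper open.
Joint ranges: [-2.91, 2.91], [-0.82, 2.16], [0.22, 2.67], [-1.22, 4.37], [0.12, 2.79], [-3.08, 3.08]. Speed limits (rad/s): [1.89, 1.89, 2.57, 3.01, 3.01, 3.01].

### API

Orientations are given as a unit quaternion [w, x, y, z].
In Python, from cell import ctrl gives the robot as it stands. The module is installed in compiled form; this text tells all that it offers. Calls block until the motion is done:
- ctrl.move_pose(position, orientation): joint-space move of the TCP to a pose.
- ctrl.move_straight(position, vel=150, attitude=None, until_force=None): straight line of the TCP; attitude=None keeps the orientation; vel is the mean speed in mm/s. With until_force (N) it stops when the force on the tool has changed by that much, and returns True; else False.
- ctrl.move_joints(angles): joint-space move.
- ctrl.command_gripper(opening, force=None): finger opening in mm; force is the grip in N (None keeps the last); returns when the fingers have stopped.
- ctrl.sleep(seconds).
- ctrl.solve_ik(position, orientation): joint angles nearest the present ones, or None.
- ctrl.get_image(name): name is "side" or "top"; returns the picture (384x512x3 uint8, blue, green, red); there is no depth.
- ctrl.camera_info(name): a dict with "K" (3x3 intrinsics, pixels), "T" (4x4, takes a point from camera to world coordinates). Camera axes: x right, y down, z forward; pixel columns grow to the right and rows downward; lengths in mm; the calibration is good to about 2 mm. A picture is of the moment at which its call begins. camera_info takes no time and is no camera call.
A pose or a line that the arm cannot do raises ctrl.IKError and nothing moves.
- ctrl.hand_in(): hands the job in; it is judged then, once.
Readings, each from a call of its own:
- ctrl.read_time(): time.
- ctrl.read_qpos(): joint angles.
- ctrl.read_dq(): joint speeds.
- ctrl.read_joint_torque(): joint torques, N m.
- ctrl.read_tool_pos(): TCP position.
- ctrl.read_tool_rot(): TCP orientation.
- ctrl.read_contact_force(): force on the tool from outside, world axes, zero at the start.
- ctrl.read_torque(): the same for the moment, N m.
- ctrl.read_opening(): finger opening in mm.
- ctrl.read_finger_force(): force on a finger pad.
Only numpy, scipy, OpenCV 4.12 (cv2) and the standard library are available. Lean on these libraries where they do the work, as an engineer would, in place of code of your own. Each camera call takes 0.05 s, during which the arm holds its last target. There are 200 camera calls.

## Working session

There is one attempt and no reset: what is moved stays moved. The work goes in short steps, each a Python script; the robot and the scene stay as the last script left them, time stands still between calls to the robot, and variables do not carry over. Pictures are saved under pics/ and viewed, at most 10 in all, crops included, and the job is handed in when it is done.

```bash
mkdir -p pics; python3 - <<'E'
from cell import ctrl
import cv2,numpy as np
for n in("top","side"):
    cv2.imwrite(f"pics/{n}0.png",cv2.resize(ctrl.get_image(n),(800,600),interpolation=cv2.INTER_CUBIC))
    c=ctrl.camera_info(n);print(n,np.round(c["K"],1).tolist(),np.round(c["T"],3).tolist())
print(ctrl.read_time(),ctrl.read_tool_rot())
E
```

```text
top [[411.2, 0.0, 258.9], [0.0, 411.2, 191.8], [0.0, 0.0, 1.0]] [[0.0, -0.995, 0.104, 370.458], [-1.0, -0.0, 0.0, 33.509], [-0.0, -0.104, -0.995, 1305.381], [0.0, 0.0, 0.0, 1.0]]
side [[425.2, 0.0, 252.3], [0.0, 425.2, 199.4], [0.0, 0.0, 1.0]] [[0.998, -0.037, 0.059, 427.872], [-0.069, -0.659, 0.749, -947.158], [0.011, -0.751, -0.66, 981.194], [0.0, 0.0, 0.0, 1.0]]
0.1 [-1.63048000e-04  2.15209415e-01  9.76567777e-01 -5.08384544e-04]
```

View pics/top0.png

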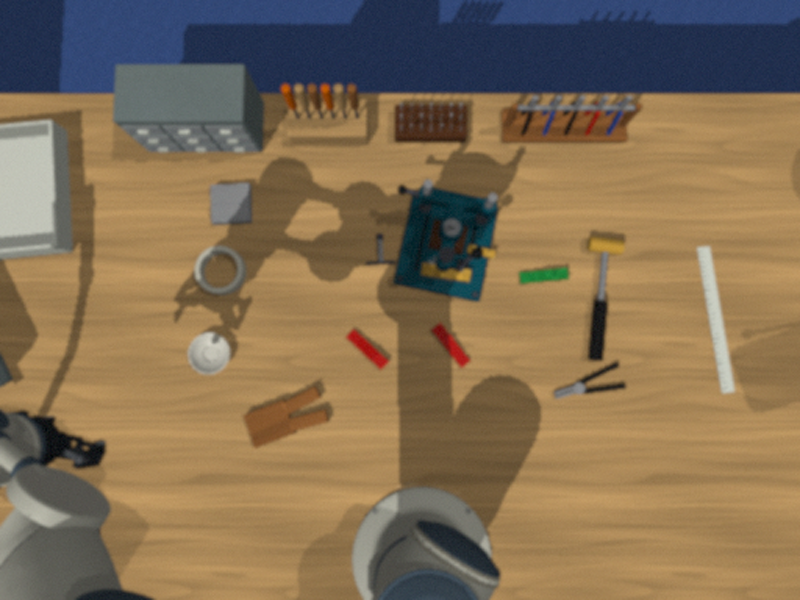

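View pics/side0.png

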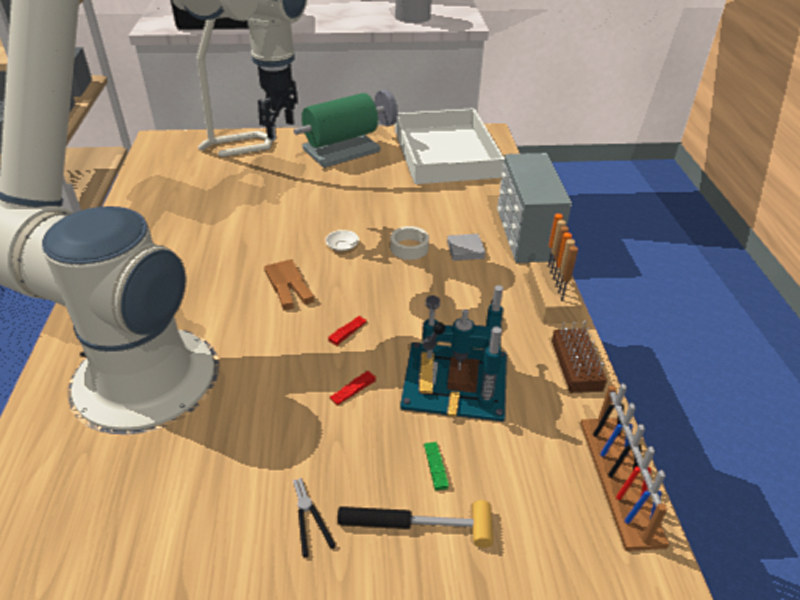

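The top view shows the teal guide at about (447,243), turned slightly. It is the only guide, with the brass bar at (447,272) and the spare bar at (482,252). In the side view the guide is at (455,370). I'll enlarge it in both views.

```bash
cat > h.py <<'E'
from cell import ctrl
import cv2,numpy as np
def crop(n,x0,y0,w,h,s,f):
    cv2.imwrite(f,cv2.resize(ctrl.get_image(n)[y0:y0+h,x0:x0+w],None,fx=s,fy=s,interpolation=cv2.INTER_CUBIC))
def ray(n,u,v,z):
    c=ctrl.camera_info(n);T=c["T"];d=T[:3,:3]@np.linalg.solve(c["K"],[u,v,1]);o=T[:3,3]
    return o+d*(z-o[2])/d[2]
def proj(n,p):
    c=ctrl.camera_info(n);q=c["K"]@(np.linalg.inv(c["T"])@np.append(p,1))[:3];return q[:2]/q[2]
E
python3 - <<'E'
from h import *
crop("top",240,105,90,95,6,"pics/t1.png"); crop("side",245,175,90,100,6,"pics/s1.png")
E
```

```text
(no output)
```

View pics/t1.png

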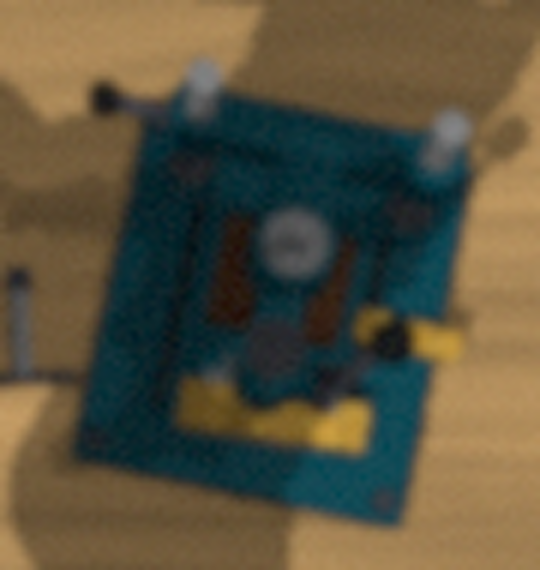

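View pics/s1.png

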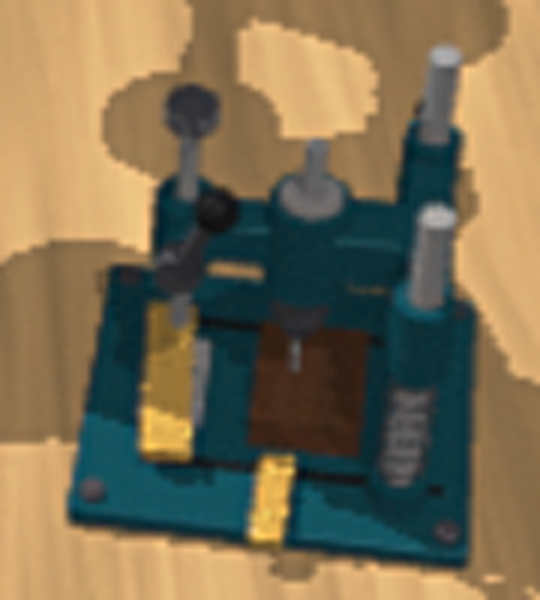

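Top crop: cap (274,347), black lever ball (392,340), column tops (205,72) and (452,125), near plate corners (77,458) and (402,522). The ball at (105,98) sits on the far side and belongs to the feed handle, so it isn't the lever. Side crop: lever ball (215,211), cap (192,108), shank top (317,147), column tops (443,55) and (435,215). I'll fit the guide pose, cap height and lever angle jointly.

```bash
python3 - <<'E'
from h import *
from scipy.optimize import least_squares
t=lambda u,v:("top",240+(u+.5)/6-.5,105+(v+.5)/6-.5); s=lambda u,v:("side",245+(u+.5)/6-.5,175+(v+.5)/6-.5)
O=[(t(205,72),(62,58,205)),(t(452,125),(62,-58,205)),(t(77,458),(-100,90,14)),(t(402,522),(-100,-90,14)),
(s(443,55),(62,58,205)),(s(435,215),(62,-58,205)),(s(317,147),(5,0,190)),(s(70,520),(-100,-90,14)),(s(465,562),(100,-90,14)),
(t(274,347),'cap'),(s(192,103),'cap'),(t(392,340),'ball'),(s(215,211),'ball')]
def pt(k,x):
    if k=='cap':k=(-55,0,x[3])
    if k=='ball':
        a=x[4]-.873;k=(-55+62*np.sin(a),-52,129+62*np.cos(a))
    c,n=np.cos(x[2]),np.sin(x[2]);return np.array([x[0]+c*k[0]-n*k[1],x[1]+n*k[0]+c*k[1],k[2]])
f=lambda x:np.concatenate([proj(o[0],pt(k,x))-o[1:] for o,k in O])
r=least_squares(f,[600,0,-.2,210,1.2],loss='soft_l1',x_scale=[10,10,.1,10,.1])
print(np.round(r.x,3),np.round(r.fun.reshape(-1,2),1).tolist())
x=r.x;np.save("pose.npy",x);print(pt('cap',x),pt('ball',x),pt((-55,-52,129),x))
E
```

```text
[ 6.20505e+02 -5.13040e+01 -2.08000e-01  2.06863e+02  1.14900e+00] [[0.2, 0.1], [0.5, -0.2], [-1.0, -0.2], [0.6, 0.9], [0.1, -0.2], [0.4, 0.0], [-0.2, -0.6], [-1.0, -2.0], [0.9, -1.2], [0.9, -0.3], [-0.2, 0.1], [0.5, -0.1], [-0.1, -0.2]]
[566.69488039 -39.92627614 206.86305505] [572.45374958 -94.29376523 188.6574518 ] [555.93734449 -90.80137242 129.        ]
```

The fit is good: residuals are about 1 px, the cap is at 207 mm (within 198–226) and the joint is at about 1.15 (tight). Next I free the lever by pushing the ball towards -x along its arc with the shut fingers.

```bash
cat >> h.py <<'E'
X=np.load("pose.npy")
def G(x,y,z):
    c,n=np.cos(X[2]),np.sin(X[2]);return np.array([X[0]+c*x-n*y,X[1]+n*x+c*y,z])
def gl(p):
    d=np.array(p)-[X[0],X[1],0];c,n=np.cos(X[2]),np.sin(X[2]);return np.round([c*d[0]+n*d[1],-n*d[0]+c*d[1],d[2]],1)
def ball(j): a=j-.873;return -55+62*np.sin(a),129+62*np.cos(a)
th=X[2];Q=[[0,np.cos(t/2),np.sin(t/2),0] for t in (th,th+np.pi)]
def st(m=''): print(m,'t',round(ctrl.read_time(),2),'tcp(guide)',gl(ctrl.read_tool_pos()),'F',np.round(ctrl.read_contact_force(),1))
E
python3 - <<'E'
from h import *
q=ctrl.read_qpos()
s=[(np.abs(np.array(k)-q).max(),i,k) for i in (0,1) if (k:=ctrl.solve_ik(G(0,-52,260),Q[i])) is not None]
i=min(s)[1];np.save("q.npy",Q[i]);print(i,[np.round(k[2],2) for k in s])
ctrl.command_gripper(0,30)
ctrl.move_pose(G(0,-52,260),Q[i]);st('above')
print(ctrl.move_straight(G(0,-52,176),vel=100,until_force=6));st('down')
for j in (1.1,.95,.8,.65,.5,.35,.2,.05):
    x,z=ball(j);dip=2+10*j/1.2
    h=ctrl.move_straight(G(x+22,-52,z-dip),vel=40,until_force=15);st(j)
    if h:print('stopped');break
crop("side",245,175,90,100,6,"pics/s2.png")
E
```

```text
1 [array([-0.26,  0.46,  1.32, -0.  ,  1.36,  1.52]), array([-0.26,  0.46,  1.32, -0.  ,  1.36, -1.63])]
above t 3.63 tcp(guide) [-1.00e-01 -5.12e+01  2.60e+02] F [-0.5  0.  -0.3]
False
down t 4.62 tcp(guide) [  0.4 -52.  176.6] F [ 0.6 -0.5  1.1]
1.1 t 5.26 tcp(guide) [-19.  -52.  178.5] F [ 2.4 -1.1  2.4]
0.95 t 5.65 tcp(guide) [-28. -52. 181.] F [ 4.3 -0.5  3.7]
0.8 t 6.03 tcp(guide) [-37.7 -52.  181.9] F [ 2.2 -0.6  1.8]
0.65 t 6.42 tcp(guide) [-47.1 -52.  181.8] F [1.5 0.  1. ]
0.5 t 6.79 tcp(guide) [-56.  -52.  180.4] F [ 1.  -0.3  0.4]
0.35 t 7.16 tcp(guide) [-64.4 -52.  177.6] F [ 0.2 -0.3 -0.4]
0.2 t 7.53 tcp(guide) [-72.1 -52.  173.6] F [ 0.5 -0.2 -0.9]
0.05 t 7.88 tcp(guide) [-79.  -52.  168.5] F [ 1.4 -0.9 -1.3]
```

View pics/s2.png

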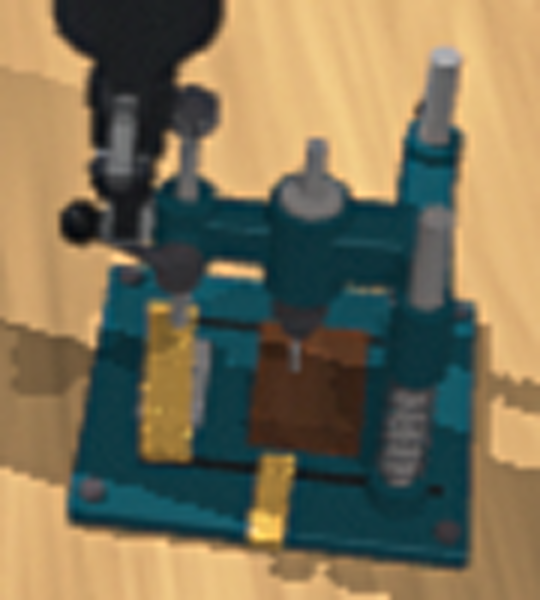

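The side crop shows the ball at (80,222), so the lever leans right over to -x and the clamp is free. The bar and spare bar haven't moved. Next is a gentle push on the cap.

```bash
python3 - <<'E'
from h import *
p=gl(ctrl.read_tool_pos())
ctrl.move_straight(G(p[0]+6,p[1],p[2]+8),vel=80);ctrl.move_straight(G(-60,-45,245),vel=120)
ctrl.move_straight(G(-55,0,245),vel=120);ctrl.move_straight(G(-55,0,216),vel=60);ctrl.sleep(.3);st('above cap')
h=ctrl.move_straight(G(-55,0,200),vel=10,until_force=2.5);st(f'contact {h}')
h=ctrl.move_straight(G(-55,0,190.5),vel=10,until_force=7);st(f'slide {h}')
E
```

```text
above cap t 10.39 tcp(guide) [-54.9   0.  216.2] F [ 0.2 -1.1 -1.3]
contact True t 11.24 tcp(guide) [-55.   -0.  208.5] F [ 0.7 -0.   1. ]
slide False t 13.19 tcp(guide) [-55.1  -0.  190.5] F [0.6 0.4 3.8]
```

```bash
python3 - <<'E'
from h import *
h=ctrl.move_straight(G(-55,0,179),vel=5,until_force=3.5);st(f'bear {h}');ctrl.sleep(.2);st('held')
E
```

```text
bear True t 14.22 tcp(guide) [-55.    0.  186.7] F [-0.2 -0.6  4.9]
held t 14.43 tcp(guide) [-55.   -0.  186.6] F [-0.7  0.2  4.4]
```

The stop is ambiguous: the held force is close to plain sliding friction. I'll probe further with 0.3 mm steps and averaged force.

```bash
python3 - <<'E'
from h import *
def f():
    v=[]
    for _ in range(8): ctrl.sleep(.02);v.append(ctrl.read_contact_force()[2])
    return np.mean(v)
z=ctrl.read_tool_pos()[2];f0=f();print(z,f0)
for k in range(14):
    z-=.3;h=ctrl.move_straight(G(-55,0,z),vel=4,until_force=4.5);F=f()
    print(round(ctrl.read_tool_pos()[2],2),round(F,2),h,round(ctrl.read_time(),1))
    if F>7:break
E
```

```text
186.6240197717328 5.117884306686703
186.51 8.1 False 14.9
```

Force jumps from 5 to 8 N within 0.1 mm, so the foot is bearing on the bar with about 4 N. Cap height is 186.5 mm, within 181–189. I'll lift off and lock.

```bash
python3 - <<'E'
from h import *
ctrl.move_straight(G(-55,0,240),vel=100);ctrl.move_straight(G(-138,-52,240),vel=150)
ctrl.move_straight(G(-138,-52,162),vel=100,until_force=8);st('down')
for j in (.05,.2,.35,.5,.65,.8,.95,1.1,1.22):
    x,z=ball(j)
    h=ctrl.move_straight(G(x-22,-52,z-9),vel=35,until_force=16);st(j)
    if h:print('stopped');break
if not h:
    x,z=ball(1.22);h=ctrl.move_straight(G(x-14,-52,z-9),vel=10,until_force=12);st(f'final {h}')
E
```

```text
down t 17.36 tcp(guide) [-137.6  -52.   162.4] F [0.3 0.4 0.7]
0.05 t 17.95 tcp(guide) [-122.4  -52.   162.1] F [-2.6  1.   1.8]
0.2 t 18.37 tcp(guide) [-116.4  -52.   168.6] F [-8.5  1.2  6.4]
0.35 t 18.69 tcp(guide) [-110.6  -52.   173.6] F [-0.5  1.2  0.3]
stopped
```

```bash
python3 - <<'E'
from h import *
crop("side",225,165,110,100,6,"pics/s3.png");ctrl.sleep(.1);st()
E
```

```text
t 18.84 tcp(guide) [-110.8  -52.1  173.2] F [ 0.6  0.7 -0.2]
```

View pics/s3.png

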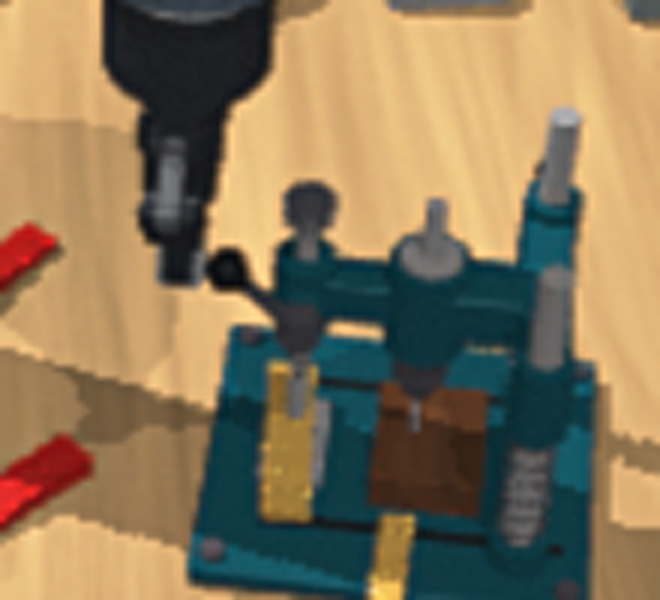

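The lever has popped ahead of the fingers (ball at (228,270) in the crop) with no force left on the tool: a stick-slip, and nothing is jammed. I'll continue.

```bash
python3 - <<'E'
from h import *
for j in (.35,.5,.65,.8,.95,1.1,1.22):
    x,z=ball(j)
    h=ctrl.move_straight(G(x-22,-52,z-6),vel=25,until_force=16);st(f'{j} {h}')
x,z=ball(1.22);h=ctrl.move_straight(G(x-13,-52,z-6),vel=10,until_force=13);st(f'final {h}')
crop("side",225,165,110,100,6,"pics/s4.png")
E
```

```text
0.35 False t 19.18 tcp(guide) [-108.   -52.   176.8] F [-2.4 -0.4  1.6]
0.5 False t 19.71 tcp(guide) [-100.1  -52.   180.9] F [-6.1  1.4  4.2]
0.65 False t 20.23 tcp(guide) [-90.8 -52.  183.6] F [-3.7  1.   2.4]
0.8 False t 20.76 tcp(guide) [-81.4 -52.  184.9] F [-2.2  0.4  3.2]
0.95 False t 21.28 tcp(guide) [-72.1 -52.  184.8] F [-1.5  0.8  1. ]
1.1 False t 21.81 tcp(guide) [-62.9 -52.  183.4] F [-1.1 -0.1  0.6]
1.22 False t 22.26 tcp(guide) [-56.3 -52.  181.1] F [-6.   1.7  3.8]
final True t 22.66 tcp(guide) [-56.5 -52.  180.6] F [-2.1  0.8  1.2]
```

View pics/s4.png

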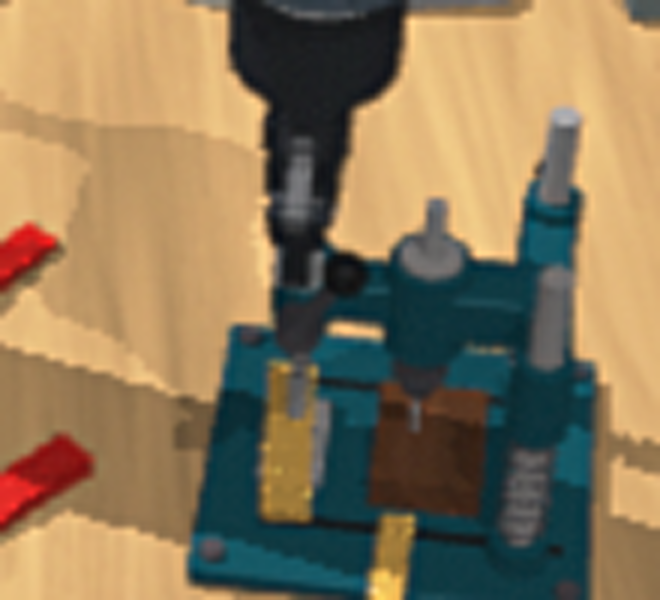

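The ball is now at (346,273) in the crop, slightly beyond its starting tight position, and the final push hit a firm stop. I'll back off and check both readings.

```bash
python3 - <<'E'
from h import *
p=gl(ctrl.read_tool_pos())
ctrl.move_straight(G(p[0]-25,p[1],p[2]),vel=60);ctrl.move_straight(G(p[0]-40,p[1],270),vel=150);ctrl.move_straight(G(-220,-52,300),vel=200);st()
for j in (1,1.1,1.22):
    x,z=ball(j);print(j,'ball crop px',(proj("side",G(x,-52,z))-[225,165])*6+2.5)
for z in (184.5,186.5,188.5):print(z,'cap crop px',(proj("side",G(-55,0,z))-[225,165])*6+2.5)
crop("side",225,165,110,100,6,"pics/s5.png")
E
```

```text
t 24.81 tcp(guide) [-219.1  -52.1  299.8] F [ 0.6  0.5 -0.5]
1 ball crop px [315.05768948 265.10825885]
1.1 ball crop px [328.1857742  268.21772098]
1.22 ball crop px [343.4263121  273.17966574]
184.5 cap crop px [308.46302942 199.60947154]
186.5 cap crop px [308.66307504 196.43719513]
188.5 cap crop px [308.86355677 193.25800309]
```

View pics/s5.png

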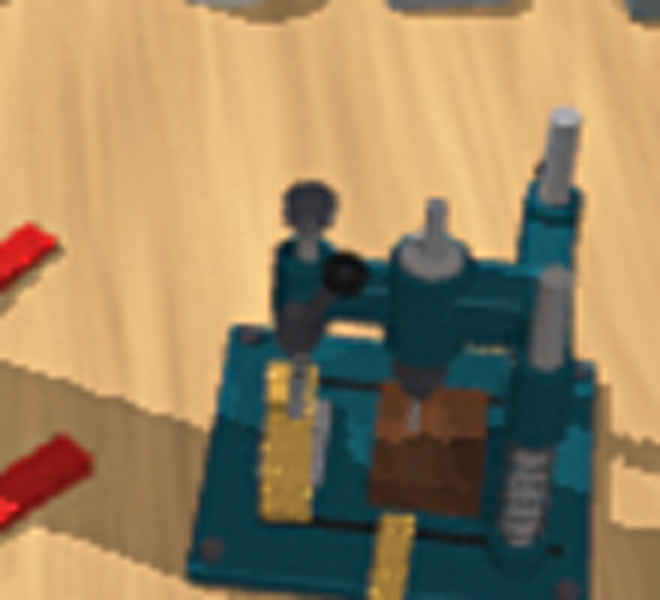

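The ball at (344,273) matches joint 1.22, so the lever is locked. The cap at (309,196) matches 186.5 mm, and the bar hasn't moved. The arm is clear, so I'm handing in.

```bash
python3 -c "
from cell import ctrl
print(ctrl.hand_in())"
```

```text
the job is handed in; nothing more can be done
None
```

The job is handed in: I freed the clamp, lowered the stop rod until its foot bore on the bar with about 4 N (cap at 186.5 mm), then pushed the lever back over to its tight stop; the last picture shows the bar unmoved and the arm clear, with the robot's clock at about 25 s.

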